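# Twist a sample cup home in a tilted mixer

## Robot

A 7-joint arm with a two-finger parallel gripper is mounted at the origin on the work surface. World frame = base frame: x ahead of the robot, y to its left, z up, the work surface at z = 0. Lengths are in m, angles in rad, forces in N, time in s.
With the tool pointing down it reaches from about 0.35 to 0.9 m from the base axis. Payload 8.1 kg.
Tool frame: the origin (TCP) lies midway between the tips of the shut fingers; the grasp point (between the pads) lies 19 mm behind it; z points along the fingers, x is the direction in which the jaws open and shut, and the axes are right-handed (so a half turn about z gives the same grasp; the last joint's range is limited). The gripper opens to 92 mm and grips with 3 to 60 N. Pads are 19 mm wide; open, the fingers measure 130 mm over their backs; the gripper's body (75 mm by 190 mm) begins 47 mm behind the grasp point.
Start: joints at [-1.419, 0.434, 0.025, 1.573, -0.012, 1.134, -0.075], TCP at [0.158, 0.605, 0.227] pointing down, gripper open.
Joint ranges: [-2.62, 2.62], [-0.44, 2.09], [-1.27, 1.32], [0.08, 2.57], [-1.32, 4.46], [0.12, 2], [-2.74, 2.74]. Speed limits (rad/s): [2.22, 2.22, 3.01, 3.01, 3.14, 3.14, 3.14].

## Interface

Orientations are given as a rotation vector (axis times angle).
In Python, from cell import arm gives the robot as it stands. The module is installed in compiled form; this text tells all that it offers.
- The arm moves only by the tool play_rows, never from a script. Its argument "motion" is a list of rows, each a list of 7 numbers: the gripper's target within -1 to 1 (fully open at 1, half-way at 0, shut at -1), then the shift along the tool's x, y, z in mm, then the turn, a rotation vector about the tool's x, y, z in rad. In form: [[claw, tx, ty, tz, ax, ay, az], ...]. A call has 1 to 10 rows; each row is the pose to reach, as a shift and turn from the pose measured when the call began, along the tool's axes at that moment; what a row does not reach only later rows make up. A row lasts 1/10 s, in which the tool goes at most 50 mm and 8.59 degrees, less where a joint would pass 70% of its speed; a pose out of reach is approached as far as the arm can. A call with a gripper value outside its range is refused whole. The fingers move at their own pace and stop on an object; "force" is the grip in N (left out, the last holds). Time passes only in rows, so rows that repeat a pose let the fingers close. It gives the time, the measured TCP pose, the force and the opening at its end, in the units of the state.
- arm.observe(): the state, without advancing time (a new reading comes with each control period).
- arm.get_image(name): name is "scene" or "side" or "wrist"; returns a dict with "img" (384x512x3 uint8, blue, green, red), "depth" (384x512 float32, m along the optical axis (not along the pixel's ray), 0 where there is no reading), "K" (3x3 intrinsics, pixels), "k1" (the pictures are not rectified: a ray, as slopes to the right and down, at radius r is drawn at 1 + k1 r^2 times it, then the intrinsics apply), "rvec" (rotation vector, rad) and "tvec" (3), from world to camera coordinates, as OpenCV has them. Camera axes: x right, y down, z forward; pixel columns grow to the right and rows downward; lengths in m; the calibration is good to about 2 mm. A picture is of the moment at which its call begins.
- arm.sign_off(): hands the job in, once; it reports no verdict.
Trained networks look in a picture, given as the dict that the camera call returned (one of the last four; its "shot" number tells which), for a name from the list of things; names that differ only in an ending like _2 or _b are one class to them, and where a whole thing is asked for, a point or a joint stands for the part that bears it (a point fixed in the world has none). Each returns a list of dicts, best first, with "score" (0 to 1); they miss things now and then, are a little off and sometimes report something else, mostly with a low value. They report only what shows in the picture. A call takes as long as a camera call. They do not tell look-alikes from the thing itself.
- arm.look_for(picture, query): "box" ([left, top, width, height] as shares, 0 to 1, of the picture: columns of its width, rows of its height, round what is visible of it).
The state is a dict: "clock": time; "joints": joint angles; "dq": joint speeds; "joint_efforts": joint torques, N m; "position": TCP position; "ee_rot": TCP orientation; "force": force on the tool from outside, world axes, zero at the start; "ft_torque": the same for the moment, N m; "width": opening from 0.0 (shut) to 1.0 (fully open).
Only numpy, scipy, OpenCV 4.12 (cv2) and the standard library are available. Lean on these libraries where they do the work, as an engineer would, in place of code of your own. Each camera call takes 0.05 s, during which the arm holds its last target. There are 200 camera calls.

## Task

Take the tall sample cup from the bench and seat it fully home, foot down, in the leaning cup holder of the mixer, so that it bottoms out and its cap comes right down to the rim; then let go of it. The holder grips the cup tightly and rides on a spring: twist the cup to and fro while pressing gently, and never press the holder down to its stop. Leave the squat jar, the bottle and the tube rack where they are.

Things in the scene. Friction and masses are not known exactly. Their poses are not given: they have to be found in the camera images.
- cup: The tall sample cup, one rigid round piece 106 mm high, about 0.22 kg, standing upright on the bench. Origin: centre of its foot; z up its axis. From the foot: a taper from 40 to 48 mm diameter over the first 18 mm, an aluminium body of 48 mm diameter up to 61 mm, then a ribbed grey cap of 60 mm diameter from 61 to 106 mm, the place to grip, from any side (ribs stand out 0.5 mm).
- cup_top (a point): Centre of the flat top of the tall cup's cap, 106 mm from the foot along the cup's axis.
- mouth (a point): Centre of the open mouth of the mixer's cup holder, 107 mm above the bench. The holder is an aluminium tube, 72 mm outside, bore 56 mm. z points out of the mouth along the bore and leans 25 degrees from vertical to the mixer's front, away from its console; y is level. Nothing of the mixer stands above the plane of the mouth.
- seat (a point): Centre of the holder's flat floor, 60 mm below the mouth along the bore; same axes as the mouth. The cup is home when its foot's centre is here and the axes agree; its cap then stands 1 mm off the holder's rim.
- jaws (a point): Centre of the upper of two rows of sprung steel balls, 12 mm below the mouth; they leave 43 mm between them. The foot meets them 19 mm in and is fully gripped from 30 mm in. Sliding straight takes about 28 to 40 N; while the cup is turned (1 rad or more per 8 mm of travel, either way) some 5 to 15 N. They resist turning with up to 0.9 N m: grip firmly. Let go, the cup stays put.
- cradle (a joint): How far the holder (with mouth and seat, which move along) is pressed down along its bore axis on its spring, in m: 0 at rest, growing 1 mm for each 2.4 N of push after the first 1 N, stop at 11 mm. More than 10 mm (about 25 N) counts as pressed to its stop.
- jar: Bystander: squat jar of the same materials, 70 mm diameter, 60 mm high; origin at the centre of its underside. It and the tall cup may stand in either's place.
- bottle: Bystander: white bottle, 68 mm diameter, 160 mm high, to the left of the mixer; origin at the centre of its underside.
- rack: Bystander: white tube rack with capped tubes, 75 by 190 mm, 94 mm high with its tubes, at the far right; origin at the centre of its underside.
Not all that is in view belongs to the job. Leave any pink or purple look-alike of the cup alone.

How it is judged:
At the end, for the whole second after the job is handed in: The tall cup sits foot down in the holder, its foot's centre less than 3 mm above the holder's floor and within 6 mm of its centre, its axis within 4 degrees of the bore's, at rest (z of cup in the frame of seat below 0.003 m and distance between cup and seat below 0.006 m and angle between the z axis of cup and the z axis of seat, either way round below 0.07 rad and distance between cup_top and mouth below 0.055 m and linear speed of cup below 0.01 m/s); the robot touches nothing.
It fails at once if the sprung holder is pressed down to its stop (more than 10 mm, about 25 N) (value of joint cradle above 0.01 m).
It fails at once if the squat jar is moved by more than 30 mm (distance of jar from where it was at the start of the episode above 0.03 m).
It fails at once if the bottle is moved by more than 30 mm (distance of bottle from where it was at the start of the episode above 0.03 m).
It fails at once if the tube rack is moved by more than 30 mm (distance of rack from where it was at the start of the episode above 0.03 m).
It also fails if it takes over 67 s, if anything falls off the work surface, if the arm or the gripper's body presses on something with over 40 N, if the wrist force passes 120 N, or if a joint passes its speed limit or range.

## Working session

There is one attempt and no reset: what is moved stays moved. The work goes in short steps, Python scripts to look and compute and a tool call to move; the robot and the scene stay as the last step left them, time stands still between calls to the robot, and variables do not carry over. Pictures are saved under pics/ and viewed, on a budget of 10 in all, crops included, one or two more only if the job needs it, and the job is handed in when it is done.

Besides the shell and the picture viewer there is one more tool, called by a JSON object that holds its "method" and its "body", one argument or row to a line. play_rows: Moves the arm, as the interface text tells. Its arguments: {"type":"object","properties":{"motion":{"type":"array"},"force":{"type":"number"}},"required":["motion"]}

```bash
mkdir -p pics
cat > h.py <<'E'
import numpy as np,cv2
from cell import arm
from scipy.spatial.transform import Rotation as R
def cloud(p):
    h,w=p["depth"].shape;u,v=np.meshgrid(np.arange(w),np.arange(h))
    d=np.array([p["k1"],0,0,0,0],float)
    # model: r' = r(1+k1 r^2)
    n=cv2.undistortPoints(np.stack([u,v],-1).reshape(-1,1,2).astype(float),np.array(p["K"],float),d).reshape(h,w,2)
    z=p["depth"];c=np.dstack([n*z[...,None],z])
    M=R.from_rotvec(np.ravel(p["rvec"])).as_matrix()
    return (c-np.ravel(p["tvec"]))@M
def proj(p,X):
    return cv2.projectPoints(np.float64(X).reshape(-1,1,3),np.ravel(p["rvec"]).astype(float),np.ravel(p["tvec"]).astype(float),np.array(p["K"],float),np.array([p["k1"],0,0,0,0],float))[0].reshape(-1,2)
E
python3 - <<'E'
from h import *
import pickle
s=arm.observe();print({k:np.round(v,3) for k,v in s.items()})
ims=[]
for n in ["scene","side"]:
    p=arm.get_image(n);pickle.dump(p,open(n+".pkl","wb"));cv2.imwrite(f"pics/{n}1.png",p["img"])
    print(n,p["k1"],np.round(p["tvec"],3).ravel(),np.round(p["rvec"],3).ravel())
    C=cloud(p)
    for q in ["cup","mouth","jaws","jar","bottle","rack"]:
        for r in arm.look_for(p,q)[:3]:
            b=np.array(r["box"])*[512,384,512,384];u,v=int(b[0]+b[2]/2),int(b[1]+b[3]/2)
            print(n,q,round(r["score"],2),b.round(),C[v,u].round(3))
E
```

```text
{'clock': np.float64(0.0), 'joints': array([-1.419,  0.435,  0.025,  1.574, -0.012,  1.134, -0.075]), 'dq': array([-0.   , -0.   ,  0.   ,  0.001,  0.001,  0.001,  0.002]), 'joint_efforts': array([-1.0000e-03, -6.6785e+01,  9.8500e-01, -3.1448e+01, -6.1000e-02,
        4.3000e-02,  0.0000e+00]), 'position': array([0.157, 0.604, 0.226]), 'ee_rot': array([ 2.485e+00,  1.920e+00, -2.000e-03]), 'force': array([-0.235, -0.73 , -0.067]), 'ft_torque': array([ 0.024,  0.028, -0.027]), 'width': np.float64(0.999)}
scene 0.03272295525193588 [ 0.438 -0.249  1.369] [ 0.866  2.621 -0.939]
scene cup 0.89 [218. 154.  19.  35.] [ 0.605 -0.061  0.095]
scene cup 0.84 [182. 121.  19.  31.] [ 0.611 -0.27   0.093]
scene cup 0.72 [243. 139.  18.  33.] [ 0.495 -0.083  0.084]
scene mouth 0.69 [238. 203.  27.  33.] [0.663 0.143 0.117]
scene jaws 0.91 [239. 205.  27.  30.] [0.663 0.143 0.117]
scene jar 0.62 [212. 122.  20.  21.] [ 0.493 -0.262  0.058]
scene jar 0.27 [201. 139.  18.  33.] [ 0.605 -0.168  0.081]
scene bottle 0.97 [361. 239.  39.  44.] [0.472 0.43  0.105]
scene rack 0.59 [131. 135.  43.  54.] [ 0.76  -0.281  0.053]
side -0.07015210425761675 [0.58 0.18 1.04] [ 0.504 -2.788  1.051]
side cup 0.89 [267. 155.  21.  32.] [ 0.573 -0.056  0.094]
side cup 0.89 [298. 160.  21.  29.] [ 0.477 -0.081  0.087]
side cup 0.74 [274. 135.  20.  31.] [ 0.582 -0.157  0.092]
side mouth 0.79 [219. 195.  31.  32.] [0.635 0.15  0.104]
side jaws 0.97 [216. 192.  31.  34.] [0.642 0.153 0.114]
side jar 0.91 [313. 135.  17.  24.] [ 0.473 -0.257  0.057]
side bottle 0.59 [249. 304.  29.  46.] [0.442 0.443 0.119]
side bottle 0.49 [274. 137.  23.  28.] [ 0.575 -0.159  0.093]
side rack 0.56 [230. 111.  41.  41.] [ 0.745 -0.259  0.05 ]
```

Run:
```python
from h import *
a=cv2.imread("pics/scene1.png")[90:290,120:420];b=cv2.imread("pics/side1.png")[90:290,170:470]
cv2.imwrite("pics/a1.png",cv2.resize(np.vstack([a]),(800,533),interpolation=3));cv2.imwrite("pics/b1.png",cv2.resize(b,(800,533),interpolation=3))
```

```text
(no output)
```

View pics/a1.png

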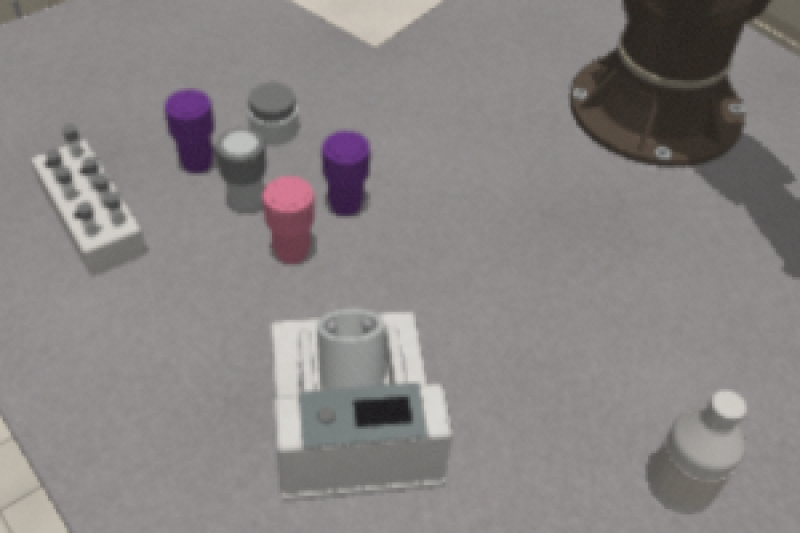

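View pics/b1.png

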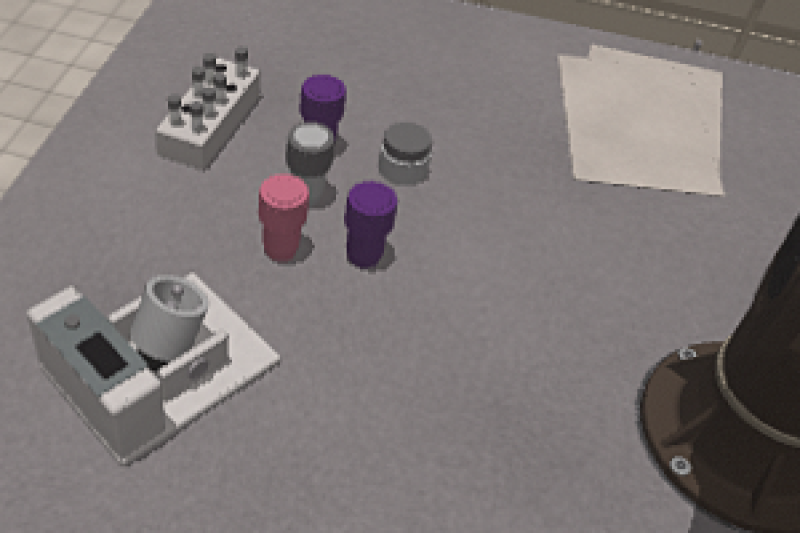

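Run:
```python
from h import *
import pickle
for n in ["scene","side"]:
    p=pickle.load(open(n+".pkl","rb"));C=cloud(p)
    for nm,(x,y),h in [("cup",(.6,-.165),.106),("pink",(.59,-.06),.106),("pur1",(.485,-.083),.106),("pur2",(.61,-.27),.106),("jar",(.48,-.26),.06)]:
        m=(abs(C[...,2]-h)<.006)&(np.hypot(C[...,0]-x,C[...,1]-y)<.05)
        q=C[m];c,r=cv2.minEnclosingCircle(q[:,:2].astype(np.float32));print(n,nm,len(q),np.median(q[:,2]).round(4),np.round(c,4),round(r,4),q[:,:2].mean(0).round(4))
    # mixer
    m=(np.hypot(C[...,0]-.66,C[...,1]-.15)<.22)&(C[...,2]>.015)&(C[...,1]>0)
    q=C[m];print("mixer",len(q),q.min(0).round(3),q.max(0).round(3))
    m2=m&(C[...,2]>.112);print("hi",C[m2].mean(0).round(3),m2.sum(),C[m2].min(0).round(3),C[m2].max(0).round(3))
    # blow up holder
    u,v=proj(p,[[.65,.15,.1]])[0].astype(int)
    cv2.imwrite(f"pics/h_{n}.png",cv2.resize(p["img"][v-32:v+32,u-32:u+32],(400,400),interpolation=2));print(u,v)
cv2.imwrite("pics/h.png",np.hstack([cv2.imread("pics/h_scene.png"),cv2.imread("pics/h_side.png")]))
```

```text
scene cup 179 0.1071 [ 0.5862 -0.1874] 0.0299 [ 0.5883 -0.1835]
scene pink 221 0.1067 [ 0.5861 -0.0824] 0.0309 [ 0.5882 -0.0791]
scene pur1 191 0.1067 [ 0.4824 -0.1085] 0.0315 [ 0.4852 -0.1043]
scene pur2 172 0.1065 [ 0.6002 -0.2889] 0.0303 [ 0.6013 -0.2879]
scene jar 148 0.0602 [ 0.4763 -0.2851] 0.0325 [ 0.478  -0.2819]
mixer 3648 [0.534 0.006 0.015] [0.787 0.281 0.124]
hi [0.683 0.188 0.114] 287 [0.619 0.108 0.112] [0.764 0.267 0.124]
256 221
side cup 158 0.1053 [ 0.5843 -0.1873] 0.032 [ 0.5851 -0.1834]
side pink 198 0.1048 [ 0.5853 -0.0807] 0.0304 [ 0.5848 -0.0779]
side pur1 197 0.1053 [ 0.4823 -0.106 ] 0.0304 [ 0.4815 -0.1033]
side pur2 145 0.1056 [ 0.5983 -0.2904] 0.0308 [ 0.5982 -0.2876]
side jar 155 0.059 [ 0.475  -0.2815] 0.033 [ 0.4741 -0.2812]
mixer 3174 [0.548 0.012 0.015] [0.784 0.28  0.125]
hi [0.685 0.208 0.114] 400 [0.621 0.111 0.112] [0.764 0.264 0.125]
229 209
```

View pics/h.png

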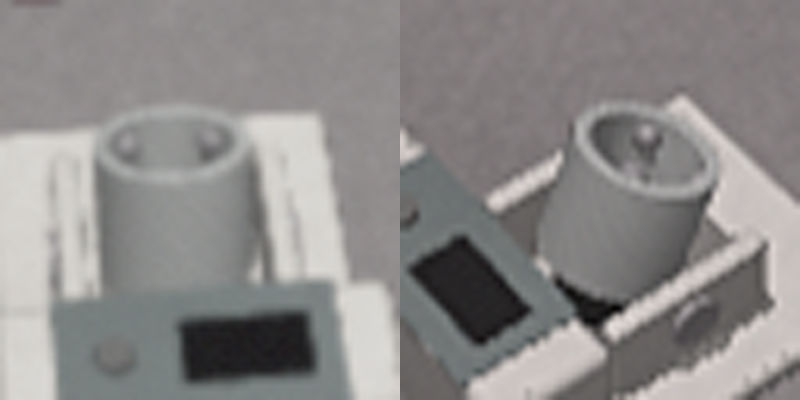

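```bash
cat >> h.py <<'E'
def delta(P,Rm):
    s=arm.observe();R0=R.from_rotvec(s["ee_rot"])
    print("shift mm",(R0.inv().apply(np.array(P)-s["position"])*1e3).round(1),"turn",(R0.inv()*R.from_matrix(Rm)).as_rotvec().round(3),"j",np.round(s["joints"],2),"clk",round(s["clock"],2),"w",round(s["width"],3))
def down(ang):  # tool down, x at angle ang
    c,s=np.cos(ang),np.sin(ang);return np.array([[c,s,0],[s,-c,0],[0,0,-1.]])
E
cat > fit.py <<'E'
from h import *
import pickle
from scipy.optimize import least_squares
t=np.radians(25)
def axis(psi): return np.array([np.sin(t)*np.cos(psi),np.sin(t)*np.sin(psi),np.cos(t)])
def res(v,q):
    a=axis(v[2]);d=q-[v[0],v[1],.107+v[3]];z=d@a;r=np.linalg.norm(d-z[:,None]*a,axis=1)
    dr=np.maximum(np.abs(r-.032)-.004,0)  # outside tube wall radial
    s=np.where((np.abs(r-.032)<.004)&(z>-.004),np.abs(z),np.minimum(np.abs(r-.036),np.abs(r-.028)))
    s=np.where(z>0,np.hypot(dr,z),s);return s
def fit(Cs,x0):
    v=np.array(x0)
    for it in range(6):
        Q=[]
        for C in Cs:
            C=C.reshape(-1,3);a=axis(v[2]);d=C-[v[0],v[1],.107];z=d@a;r=np.linalg.norm(d-z[:,None]*a,axis=1)
            Q.append(C[(z>-.03)&(z<.008)&(r<.041)&(r>.024)])
        q=np.vstack(Q);o=least_squares(res,v,args=(q,),loss="soft_l1",f_scale=.002);v=o.x
    return v,len(q),np.median(res(v,q))
if __name__=="__main__":
    Cs=[cloud(pickle.load(open(n+".pkl","rb"))) for n in ["scene","side"]]
    for c in [[Cs[0]],[Cs[1]],Cs]:
        for g in (-2.0,-1.57,-1.2): print([np.round(k,4) for k in fit(c,[.65,.135,g,0])])
    # mixer yaw from base edges / console
    for C in Cs:
        m=(np.hypot(C[...,0]-.66,C[...,1]-.15)<.2)&(C[...,1]>0)&(C[...,2]>.01)
        r=cv2.minAreaRect(C[m][:,:2].astype(np.float32));print(r)
    delta([.585,-.187,.17],down(-.31))
E
python3 fit.py
```

```text
[array([ 0.6444,  0.1222, -2.1123,  0.0033]), np.int64(502), np.float64(0.0015)]
[array([ 0.6447,  0.1221, -2.0914,  0.0032]), np.int64(504), np.float64(0.0016)]
[array([ 0.6447,  0.1221, -2.0872,  0.0033]), np.int64(504), np.float64(0.0016)]
[array([ 6.4270e-01,  1.2430e-01, -2.0596e+00,  1.6000e-03]), np.int64(458), np.float64(0.0015)]
[array([ 6.4300e-01,  1.2410e-01, -2.0766e+00,  1.5000e-03]), np.int64(462), np.float64(0.0015)]
[array([ 6.4270e-01,  1.2430e-01, -2.0745e+00,  1.4000e-03]), np.int64(459), np.float64(0.0015)]
[array([ 0.6441,  0.123 , -2.0877,  0.0025]), np.int64(966), np.float64(0.0016)]
[array([ 0.6441,  0.1231, -2.0816,  0.0024]), np.int64(964), np.float64(0.0016)]
[array([ 0.6441,  0.1229, -2.0792,  0.0025]), np.int64(965), np.float64(0.0016)]
((0.6582352519035339, 0.14224959909915924), (0.231469988822937, 0.1697317212820053), 59.12950897216797)
((0.6557379961013794, 0.14471349120140076), (0.22612224519252777, 0.16978482902050018), 58.75235366821289)
shift mm [-658.5  613.3   56.7] turn [-0.    -0.     1.626] j [-1.42  0.43  0.02  1.57 -0.01  1.13 -0.08] clk 0.7 w 0.998
```

{"method": "play_rows", "body": {
  "motion": [
    [1, -33, 31, 0, 0, 0, 0.08],
    [1, -66, 61, 0, 0, 0, 0.16],
    [1, -99, 92, 0, 0, 0, 0.24],
    [1, -132, 122, 0, 0, 0, 0.33],
    [1, -165, 153, 0, 0, 0, 0.41],
    [1, -198, 184, 0, 0, 0, 0.49],
    [1, -231, 214, 0, 0, 0, 0.57],
    [1, -264, 245, 0, 0, 0, 0.65],
    [1, -297, 275, 0, 0, 0, 0.73],
    [1, -330, 306, 0, 0, 0, 0.81]
  ],
  "force": 50
}}

```text
clock: 1.7
position: [0.371, 0.2067, 0.2271]
ee_rot: [-3.042, -0.781, -0.001]
force: [1.6, 0.5, 0.5]
width: 1.001
```

```bash
python3 -c "
from h import *
delta([.585,-.187,.17],down(-.31))"
```

```text
shift mm [ -2.3 448.2  56.8] turn [-0.001 -0.001  0.813] j [-0.97  0.09  0.37  2.05 -0.04  1.   -0.08] clk 1.7 w 1.001
```

{"method": "play_rows", "body": {
  "motion": [
    [1, 0, 45, 0, 0, 0, 0.08],
    [1, 0, 90, 0, 0, 0, 0.16],
    [1, 0, 135, 0, 0, 0, 0.24],
    [1, 0, 180, 0, 0, 0, 0.32],
    [1, 0, 225, 0, 0, 0, 0.41],
    [1, -1, 270, 5, 0, 0, 0.49],
    [1, -2, 315, 10, 0, 0, 0.57],
    [1, -2, 360, 20, 0, 0, 0.65],
    [1, -2, 405, 30, 0, 0, 0.73],
    [1, -2, 448, 35, 0, 0, 0.81]
  ]
}}

```text
clock: 2.7
position: [0.5858, -0.1882, 0.191]
ee_rot: [-3.103, 0.485, 0.0]
force: [-0.4, 1.0, 0.1]
width: 1.005
```

Run:
```python
from h import *
p=arm.get_image("wrist");C=cloud(p);cv2.imwrite("pics/w1.png",p["img"])
m=(abs(C[...,2]-.106)<.008)&(np.hypot(C[...,0]-.585,C[...,1]+.187)<.04)
q=C[m];print(len(q))
if len(q): print(np.median(q[:,2]),cv2.minEnclosingCircle(q[:,:2].astype(np.float32)))
delta([.585,-.187,.067],down(-.31))
```

```text
3828
0.10600802315606672 ((0.5848554968833923, -0.1896962672472), 0.030481474474072456)
shift mm [ -5.1  -7.8 123.7] turn [ 0.004 -0.003 -0.01 ] j [-0.24  0.52  0.71  1.68 -0.37  1.08  0.26] clk 2.75 w 1.002
```

View pics/w1.png

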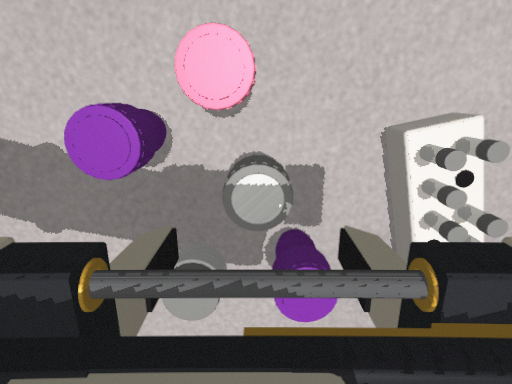

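{"method": "play_rows", "body": {
  "motion": [
    [1, -5, -6, 20, 0, 0, -0.01],
    [1, -5, -6, 40, 0, 0, -0.01],
    [1, -5, -6, 40, 0, 0, -0.01],
    [1, -5, -6, 40, 0, 0, -0.01]
  ]
}}

```text
clock: 3.15
position: [0.5844, -0.1882, 0.151]
ee_rot: [3.1, -0.484, 0.003]
force: [0.2, 0.1, 1.2]
width: 0.998
```

```bash
python3 -c "
from h import *
delta([.585,-.1885,.067],down(-.31))"
```

```text
shift mm [ 0.5 -0.2 84. ] turn [ 0.004 -0.002  0.   ] j [-0.23  0.55  0.68  1.73 -0.4   1.    0.29] clk 3.15 w 0.998
```

{"method": "play_rows", "body": {
  "motion": [
    [1, 0.5, 0, 20, 0, 0, 0],
    [1, 0.5, 0, 40, 0, 0, 0],
    [1, 0.5, 0, 60, 0, 0, 0],
    [1, 0.5, 0, 75, 0, 0, 0],
    [1, 0.5, 0, 84, 0, 0, 0],
    [1, 0.5, 0, 84, 0, 0, 0],
    [1, 0.5, 0, 84, 0, 0, 0]
  ]
}}

```text
clock: 3.85
position: [0.5854, -0.189, 0.0678]
ee_rot: [3.1, -0.484, 0.004]
force: [0.4, -0.5, 0.9]
width: 0.997
```

{"method": "play_rows", "body": {
  "motion": [
    [-1, 0, 0, 0, 0, 0, 0],
    [-1, 0, 0, 0, 0, 0, 0],
    [-1, 0, 0, 0, 0, 0, 0],
    [-1, 0, 0, 0, 0, 0, 0],
    [-1, 0, 0, 0, 0, 0, 0],
    [-1, 0, 0, 0, 0, 0, 0],
    [-1, 0, 0, 0, 0, 0, 0],
    [-1, 0, 0, 0, 0, 0, 0]
  ],
  "force": 55
}}

```text
clock: 4.65
position: [0.5855, -0.189, 0.0679]
ee_rot: [3.1, -0.484, 0.004]
force: [-0.5, -0.1, 2.7]
width: 0.645
```

{"method": "play_rows", "body": {
  "motion": [
    [-1, 0, 0, -10, 0, 0, 0],
    [-1, 0, 0, -30, 0, 0, 0],
    [-1, 0, 0, -60, 0, 0, 0],
    [-1, 0, 0, -90, 0, 0, 0],
    [-1, 0, 0, -125, 0, 0, 0],
    [-1, 0, 0, -160, 0, 0, 0],
    [-1, 0, 0, -180, 0, 0, 0],
    [-1, 0, 0, -180, 0, 0, 0]
  ]
}}

```text
clock: 5.45
position: [0.5863, -0.1891, 0.2512]
ee_rot: [3.099, -0.485, 0.012]
force: [0.3, -0.2, -2.3]
width: 0.646
```

```bash
cat > tgt.py <<'E'
from h import *
import sys
t=np.radians(25)
# args: mouth x y, psi, height h of foot above mouth (mm), roll rad, foot-to-TCP mm
def pose(mx,my,psi,h,roll,f=67.):
    a=np.array([np.sin(t)*np.cos(psi),np.sin(t)*np.sin(psi),np.cos(t)])
    P=np.array([mx,my,.107])+a*(h+f)/1e3
    z=-a;x0=np.array([np.cos(roll),np.sin(roll),0]);x=x0-z*(x0@z);x/=np.linalg.norm(x)
    return P,np.column_stack([x,np.cross(z,x),z])
if __name__=="__main__":
    P,M=pose(*map(float,sys.argv[1:]));print("target",P.round(4));delta(P,M)
    s=arm.observe();print("F",np.round(s["force"],1))
E
for r in -0.4 0 .4; do python3 tgt.py .644 .123 -2.09 60 $r; done
```

```text
target [0.6174 0.0764 0.2221]
shift mm [ -51.7 -262.4   27.8] turn [0.434 0.061 0.101] j [-0.27  0.46  0.74  1.61 -0.32  1.19  0.22] clk 5.45 w 0.646
F [ 0.3 -0.2 -2.3]
target [0.6174 0.0764 0.2221]
shift mm [ -51.7 -262.4   27.8] turn [ 0.416  0.14  -0.263] j [-0.27  0.46  0.74  1.61 -0.32  1.19  0.22] clk 5.45 w 0.646
F [ 0.3 -0.2 -2.3]
target [0.6174 0.0764 0.2221]
shift mm [ -51.7 -262.4   27.8] turn [ 0.387  0.222 -0.65 ] j [-0.27  0.46  0.74  1.61 -0.32  1.19  0.22] clk 5.45 w 0.646
F [ 0.3 -0.2 -2.3]
```

{"method": "play_rows", "body": {
  "motion": [
    [-1, -5, -26, 0, 0.04, 0.01, -0.03],
    [-1, -10, -52, 0, 0.08, 0.03, -0.05],
    [-1, -15, -79, 0, 0.12, 0.04, -0.08],
    [-1, -21, -105, 0, 0.17, 0.06, -0.11],
    [-1, -26, -131, 0, 0.21, 0.07, -0.13],
    [-1, -31, -157, 0, 0.25, 0.08, -0.16],
    [-1, -36, -184, 5, 0.29, 0.1, -0.18],
    [-1, -42, -210, 10, 0.33, 0.11, -0.21],
    [-1, -47, -236, 20, 0.38, 0.13, -0.24],
    [-1, -52, -262, 26, 0.416, 0.14, -0.263]
  ]
}}

```text
clock: 6.45
position: [0.6155, 0.0787, 0.2225]
ee_rot: [-2.741, 0.053, -0.29]
force: [-0.3, -0.5, -3.2]
width: 0.648
```

```bash
cat > chk.py <<'E'
from h import *
from fit import fit
for n in ["scene","side","wrist"]:
    p=arm.get_image(n);C=cloud(p);cv2.imwrite(f"pics/{n}2.png",p["img"])
    try: print(n,[np.round(k,4) for k in fit([C],[.644,.123,-2.08,0])])
    except Exception as e: print(n,e)
    s=arm.observe();Rm=R.from_rotvec(s["ee_rot"]);P=s["position"]
    f=P+Rm.apply([0,0,.068]);g=proj(p,[f,P+Rm.apply([0,0,-.038]),[.644,.123,.107]]);print(g.round(1).tolist())
E
python3 chk.py; python3 tgt.py .644 .123 -2.09 60 0 68
python3 -c "
import cv2,numpy as np
a=cv2.imread('pics/scene2.png')[120:280,180:310];b=cv2.imread('pics/side2.png')[120:280,170:300]
cv2.imwrite('pics/c2.png',cv2.resize(np.hstack([a,b]),(800,492),interpolation=2))"
```

```text
scene [array([ 0.6435,  0.1221, -2.0596,  0.0034]), np.int64(505), np.float64(0.0015)]
[[253.9, 195.2], [251.9, 158.0], [252.3, 212.9]]
side [array([ 6.4410e-01,  1.2350e-01, -2.0974e+00,  1.6000e-03]), np.int64(461), np.float64(0.0015)]
[[241.2, 186.9], [253.3, 154.4], [234.6, 201.7]]
wrist [array([ 6.4110e-01,  1.1460e-01, -2.1104e+00, -5.0000e-04]), np.int64(1326), np.float64(0.0004)]
[[259.2, 205.4], [259.9, 285.3], [261.9, 187.8]]
target [0.6172 0.076  0.223 ]
shift mm [ 2.3  2.7 -1.3] turn [-0.002  0.004  0.002] j [-0.34  0.35  0.46  1.86 -0.72  0.91  0.48] clk 6.6 w 0.647
F [ 0.9 -0.7 -2.9]
```

View pics/c2.png

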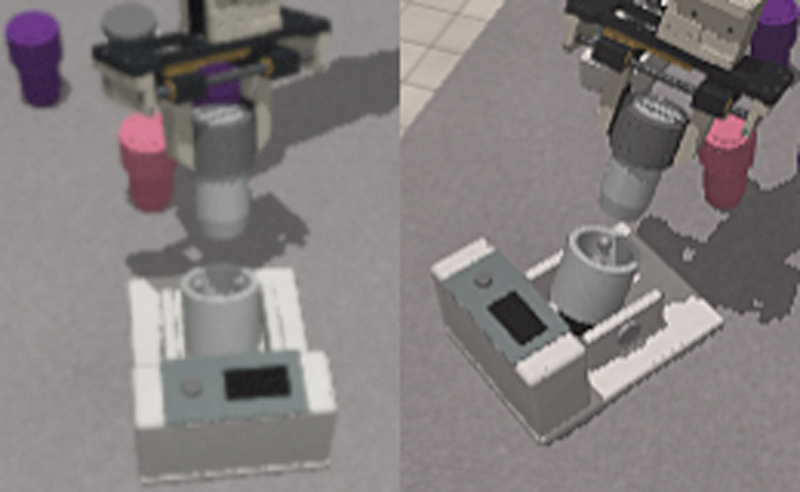

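View pics/wrist2.png

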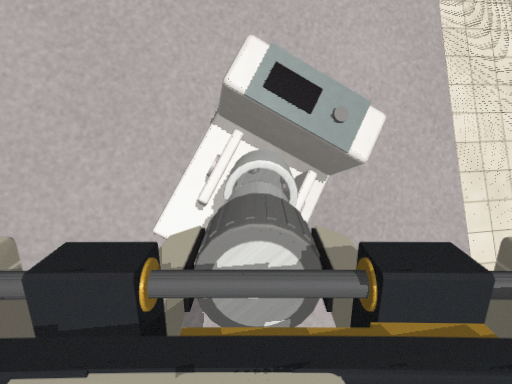

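{"method": "play_rows", "body": {
  "motion": [
    [-1, 0, 25, -10, 0, 0, 0],
    [-1, 0, 50, -20, 0, 0, 0],
    [-1, 0, 70, -20, 0, 0, 0],
    [-1, 0, 70, -20, 0, 0, 0],
    [-1, 0, 70, -20, 0, 0, 0]
  ]
}}

```text
clock: 7.1
position: [0.611, 0.0068, 0.2141]
ee_rot: [-2.742, 0.053, -0.286]
force: [-0.4, 0.6, -2.2]
width: 0.645
```

Run:
```python
from h import *
from fit import *
from scipy.optimize import least_squares
p=arm.get_image("wrist");C=cloud(p);cv2.imwrite("pics/w3.png",p["img"])
for g in ([.644,.123,-2.08,0],[.64,.115,-2.1,0]): print([np.round(k,4) for k in fit([C],g)])
v=[.644,.123,-2.09];a=axis(v[2]);q=C.reshape(-1,3);d=q-[v[0],v[1],.107]
ex=np.array([np.cos(v[2])*np.cos(t),np.sin(v[2])*np.cos(t),-np.sin(t)]);ey=np.cross(a,ex);L=np.stack([d@ex,d@ey,d@a],1)
m=(abs(L[:,2])<.006)&(np.hypot(L[:,0],L[:,1])<.055);S=L[m]
print(len(S),S.min(0),S.max(0),np.median(S[:,2]));H,xe,ye=np.histogram2d(S[:,0],S[:,1],bins=22,range=[[-.055,.055]]*2);print(H.astype(int))
delta(*__import__("tgt").pose(.644,.123,-2.09,60,0,68))
for r in arm.look_for(p,"mouth")+arm.look_for(p,"jaws"): print(r["score"],np.array(r["box"])*[512,384,512,384])
print(proj(p,[[.644,.123,.107]]+[np.array([.644,.123,.107])+.036*(np.cos(b)*ex+np.sin(b)*ey) for b in (0,1.57,3.14,4.71)]).round().tolist())
```

```text
[array([ 6.4160e-01,  1.1500e-01, -2.1048e+00, -2.0000e-04]), np.int64(2254), np.float64(0.0005)]
[array([ 6.4160e-01,  1.1500e-01, -2.1042e+00, -2.0000e-04]), np.int64(2252), np.float64(0.0005)]
2083 [-0.02791768 -0.03331811 -0.00596457] [0.04304562 0.03742648 0.0059474 ] 0.0030676252021420588
[[ 0  0  0  0  0  0  0  0  0  0  0  0  0  0  0  0  0  0  0  0  0  0]
 [ 0  0  0  0  0  0  0  0  0  0  0  0  0  0  0  0  0  0  0  0  0  0]
 [ 0  0  0  0  0  0  0  0  0  0  0  0  0  0  0  0  0  0  0  0  0  0]
 [ 0  0  0  0  0  0  0  0  0  0  0  0  0  0  0  0  0  0  0  0  0  0]
 [ 0  0  0  0  0  0  0  0  0  0  0  0  0  0  0  0  0  0  0  0  0  0]
 [ 0  0  0  0  0  0  0  0  0 12 15 19 14  9  0  0  0  0  0  0  0  0]
 [ 0  0  0  0  0  0  0 13 28 33 31 31 31 29 24 10  0  0  0  0  0  0]
 [ 0  0  0  0  0  0 18 30 28  9  3  0  5 15 30 28 11  0  0  0  0  0]
 [ 0  0  0  0  0 14 29 33 21  0  0  0  0  0 25 30 28  5  0  0  0  0]
 [ 0  0  0  0  1 28 27 16  7  0  0  0  0  0  8 23 28 22  0  0  0  0]
 [ 0  0  0  0 11 30 12  0  0  0  0  0  0  0  0  0 17 28  4  0  0  0]
 [ 0  0  0  0 19 31  1  0  0  0  0  0  0  0  
[... 255 characters left out ...]
1  6  0  0  0  0  0 10 19 26 19  1  0  0  0]
 [ 0  0  0  0  0 12 27 33 15  0  0  0  0  0 27 32 23  5  0  0  0  0]
 [ 0  0  0  0  0  0 16 27 27 15  7  0  9 19 28 26 10  0  0  0  0  0]
 [ 0  0  0  0  0  0  0 12 22 26 26 31 26 24 23  5  0  0  0  0  0  0]
 [ 0  0  0  0  0  0  0  0  1  9 12 16 11  6  1  0  0  0  0  0  0  0]
 [ 0  0  0  0  0  0  0  0  0  0  0  0  0  0  0  0  0  0  0  0  0  0]
 [ 0  0  0  0  0  0  0  0  0  0  0  0  0  0  0  0  0  0  0  0  0  0]]
shift mm [  2.5 -66.6  18.5] turn [-0.002  0.004  0.003] j [-0.22  0.38  0.48  1.85 -0.74  0.97  0.62] clk 7.15 w 0.65
0.97 [224.2048  79.9104  71.0144  76.992 ]
[[261.0, 109.0], [244.0, 143.0], [293.0, 127.0], [279.0, 74.0], [227.0, 91.0]]
```

View pics/w3.png

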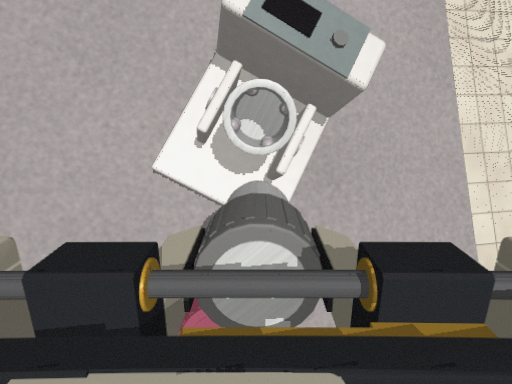

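Run:
```python
from h import *
from fit import *
out=[]
for n in ["scene","side"]:
    p=pickle.load(open(n+".pkl","rb"));im=p["img"];u,v=proj(p,[[.643,.119,.107]])[0].astype(int)
    k=16;c=cv2.resize(im[v-25:v+25,u-25:u+25],None,fx=k,fy=k,interpolation=2)[:, :]
    for m,psi,col in (((.644,.123,.107),-2.09,(0,0,255)),((.6416,.115,.107),-2.104,(0,255,0))):
        a=axis(psi);ex=np.cross([0,0,1.],a);ex/=np.linalg.norm(ex);ey=np.cross(a,ex);b=np.linspace(0,6.283,60)[:,None]
        q=proj(p,np.array(m)+.036*(np.cos(b)*ex+np.sin(b)*ey))
        cv2.polylines(c,[np.int32((q-[u-25,v-25]+.5)*k)],True,col,1)
    out.append(c[:, :])
cv2.imwrite("pics/ov.png",cv2.resize(np.hstack(out),(800,400),interpolation=cv2.INTER_AREA))
```

```text
(no output)
```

View pics/ov.png

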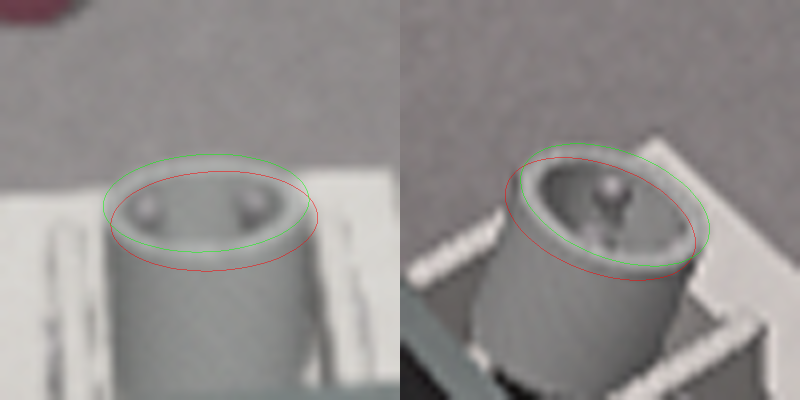

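```bash
python3 tgt.py .6418 .1158 -2.10 20 0 68
```

```text
target [0.623  0.0837 0.1868]
shift mm [  0.7 -59.4  55.3] turn [-0.004  0.008  0.003] j [-0.22  0.38  0.48  1.85 -0.74  0.97  0.62] clk 7.25 w 0.648
F [-0.7 -0.1 -2.3]
```

{"method": "play_rows", "body": {
  "motion": [
    [-1, 0.7, -20, 0, 0, 0.004, 0],
    [-1, 0.7, -40, 0, -0.004, 0.008, 0.003],
    [-1, 0.7, -59, 15, -0.004, 0.008, 0.003],
    [-1, 0.7, -59.4, 30, -0.004, 0.008, 0.003],
    [-1, 0.7, -59.4, 45, -0.004, 0.008, 0.003],
    [-1, 0.7, -59.4, 55, -0.004, 0.008, 0.003],
    [-1, 0.7, -59.4, 55, -0.004, 0.008, 0.003],
    [-1, 0.7, -59.4, 55, -0.004, 0.008, 0.003]
  ]
}}

```text
clock: 8.05
position: [0.623, 0.0826, 0.1866]
ee_rot: [-2.745, 0.059, -0.295]
force: [-0.2, -0.5, -3.0]
width: 0.643
```

```bash
python3 tgt.py .6418 .1158 -2.10 -14 0 68
```

```text
target [0.6303 0.0961 0.1559]
shift mm [ 0.  -1.1 34.3] turn [ 0.     0.    -0.001] j [-0.33  0.4   0.44  1.89 -0.78  0.84  0.54] clk 8.05 w 0.643
F [-0.2 -0.5 -3. ]
```

{"method": "play_rows", "body": {
  "motion": [
    [-1, 0, -1, 6, 0, 0, 0.1],
    [-1, 0, -1.1, 12, 0, 0, 0.2],
    [-1, 0, -1.1, 18, 0, 0, 0.3],
    [-1, 0, -1.1, 23, 0, 0, 0.4],
    [-1, 0, -1.1, 28, 0, 0, 0.5],
    [-1, 0, -1.1, 32, 0, 0, 0.6],
    [-1, 0, -1.1, 34, 0, 0, 0.7],
    [-1, 0, -1.1, 34, 0, 0, 0.7],
    [-1, 0, -1.1, 34, 0, 0, 0.7]
  ]
}}

```text
clock: 8.95
position: [0.6306, 0.0954, 0.1566]
ee_rot: [-2.526, 0.98, -0.096]
force: [-0.4, 0.0, -2.7]
width: 0.651
```

```bash
cat > st.py <<'E'
from h import *
t=np.radians(25);psi=-2.10
s=arm.observe();a=np.array([np.sin(t)*np.cos(psi),np.sin(t)*np.sin(psi),np.cos(t)])
M=R.from_rotvec(s["ee_rot"]);d=s["position"]-M.as_matrix()[:,2]*-.068*1
foot=s["position"]+M.as_matrix()[:,2]*.068;e=foot-[.6418,.1158,.107];dep=-e@a*1e3
lat=e+a*dep/1e3
F=(s["force"]-[-.2,-.5,-3.0])@a
print("depth",dep.round(2),"lat(tool mm)",(M.inv().apply(lat)*1e3).round(2),"axial F",F.round(2),"cradle~",max(0,(F-1)/2.4).__round__(2),"tilt err",(M.inv().apply(np.cross(M.as_matrix()[:,2],-a))).round(4),"F",np.round(s["force"],1),"T",np.round(s["ft_torque"],2),"clk",s["clock"].round(2),"w",s["width"].round(3),"j",s["joints"].round(2))
E
python3 st.py
```

```text
Traceback (most recent call last):
  File "st.py", line 8, in <module>
    print("depth",dep.round(2),"lat(tool mm)",(M.inv().apply(lat)*1e3).round(2),"axial F",F.round(2),"cradle~",max(0,(F-1)/2.4).__round__(2),"tilt err",(M.inv().apply(np.cross(M.as_matrix()[:,2],-a))).round(4),"F",np.round(s["force"],1),"T",np.round(s["ft_torque"],2),"clk",s["clock"].round(2),"w",s["width"].round(3),"j",s["joints"].round(2))
                                                                                                                                                                                                                                                                                  ^^^^^^^^^^^^^^^^
AttributeError: 'float' object has no attribute 'round'
```

```bash
sed -i 's/s\["clock"\].round(2)/s["clock"]/;s/s\["width"\].round(3)/s["width"]/;s/s\["joints"\].round(2)/np.round(s["joints"],2)/' st.py; python3 st.py
```

```text
depth 13.15 lat(tool mm) [0.7  0.04 0.  ] axial F 0.15 cradle~ 0 tilt err [ 0.0002 -0.0009  0.    ] F [-0.4  0.  -2.7] T [-0.79  0.53 -0.02] clk 8.95 w 0.6505786359183403 j [-0.43  0.47  0.56  1.91 -0.91  0.84 -0.05]
```

{"method": "play_rows", "body": {
  "motion": [
    [-1, -0.5, 0, 1, 0, 0, -0.14],
    [-1, -0.5, 0, 2, 0, 0, -0.28],
    [-1, -0.5, 0, 3, 0, 0, -0.42],
    [-1, -0.5, 0, 4, 0, 0, -0.56],
    [-1, -0.5, 0, 5, 0, 0, -0.7],
    [-1, -0.5, 0, 6, 0, 0, -0.84],
    [-1, -0.5, 0, 7, 0, 0, -0.98],
    [-1, -0.5, 0, 8, 0, 0, -1.12],
    [-1, -0.5, 0, 9, 0, 0, -1.26],
    [-1, -0.5, 0, 9, 0, 0, -1.35]
  ]
}}

```text
clock: 9.95
position: [0.632, 0.0991, 0.1494]
ee_rot: [-2.68, -0.855, -0.465]
force: [-2.9, 1.2, 1.4]
width: 0.644
```

```bash
python3 st.py
```

```text
depth 21.41 lat(tool mm) [ 0.39 -0.15  0.  ] axial F 3.91 cradle~ 1.21 tilt err [ 0.0002 -0.001  -0.    ] F [-2.9  1.2  1.4] T [-0.14  0.98  0.03] clk 9.95 w 0.6438095392511585 j [-0.21  0.45  0.25  1.89 -0.76  0.73  1.18]
```

{"method": "play_rows", "body": {
  "motion": [
    [-1, 0, 0, 0, 0, 0, 0.14],
    [-1, 0, 0, 1, 0, 0, 0.28],
    [-1, 0, 0, 1.8, 0, 0, 0.42],
    [-1, 0, 0, 2.6, 0, 0, 0.56],
    [-1, 0, 0, 3.4, 0, 0, 0.7],
    [-1, 0, 0, 4.2, 0, 0, 0.84],
    [-1, 0, 0, 5, 0, 0, 0.98],
    [-1, 0, 0, 5.8, 0, 0, 1.12],
    [-1, 0, 0, 6.6, 0, 0, 1.26],
    [-1, 0, 0, 6.6, 0, 0, 1.4]
  ]
}}

```text
clock: 10.95
position: [0.6348, 0.1002, 0.1449]
ee_rot: [-2.5, 1.037, -0.087]
force: [0.3, -3.6, 2.2]
width: 0.642
```

```bash
python3 st.py
```

```text
depth 26.5 lat(tool mm) [ 1.84 -1.31  0.01] axial F 5.77 cradle~ 1.99 tilt err [-0.0031 -0.0033  0.    ] F [ 0.3 -3.6  2.2] T [-1.11  0.19 -0.11] clk 10.95 w 0.642097648753152 j [-0.43  0.49  0.56  1.91 -0.94  0.82 -0.07]
```

{"method": "play_rows", "body": {
  "motion": [
    [-1, -0.3, 0.3, 0, 0, 0, -0.14],
    [-1, -0.6, 0.6, 1, 0, 0, -0.28],
    [-1, -1, 0.6, 1.8, 0, 0, -0.42],
    [-1, -1, 0.6, 2.6, 0, 0, -0.56],
    [-1, -1, 0.6, 3.4, 0, 0, -0.7],
    [-1, -1, 0.6, 4.2, 0, 0, -0.84],
    [-1, -1, 0.6, 5, 0, 0, -0.98],
    [-1, -1, 0.6, 5.8, 0, 0, -1.12],
    [-1, -1, 0.6, 6.6, 0, 0, -1.26],
    [-1, -1, 0.6, 6.6, 0, 0, -1.4]
  ]
}}

```text
clock: 11.95
position: [0.6349, 0.102, 0.1401]
ee_rot: [-2.679, -0.86, -0.472]
force: [-9.4, -3.4, 8.6]
width: 0.651
```

```bash
python3 st.py
```

```text
depth 31.53 lat(tool mm) [0.76 1.08 0.01] axial F 13.58 cradle~ 5.24 tilt err [ 0.0027 -0.0045  0.    ] F [-9.4 -3.4  8.6] T [-0.3   2.04  0.4 ] clk 11.95 w 0.6506558622578879 j [-0.21  0.46  0.24  1.9  -0.78  0.71  1.2 ]
```

{"method": "play_rows", "body": {
  "motion": [
    [-1, -0.4, -0.5, 0, 0, 0, 0.14],
    [-1, -0.7, -1, 0, 0, 0, 0.28],
    [-1, -0.8, -1.1, 0, 0, 0, 0.42],
    [-1, -0.8, -1.1, 0, 0, 0, 0.56],
    [-1, -0.8, -1.1, 0.5, 0, 0, 0.7],
    [-1, -0.8, -1.1, 1, 0, 0, 0.84],
    [-1, -0.8, -1.1, 1.5, 0, 0, 0.98],
    [-1, -0.8, -1.1, 2, 0, 0, 1.12],
    [-1, -0.8, -1.1, 2.5, 0, 0, 1.26],
    [-1, -0.8, -1.1, 2.5, 0, 0, 1.4]
  ]
}}

```text
clock: 12.95
position: [0.6353, 0.1026, 0.1396]
ee_rot: [-2.5, 1.03, -0.093]
force: [-1.7, -3.2, 6.0]
width: 0.649
```

```bash
cat >> st.py <<'E'
f=s["force"]-[-.2,-.5,-3.0];print("ins~",(dep-max(0,(F-1)/2.4)).round(2),"lat world",(lat*1e3).round(2),"latF",(f-F*a).round(1),"latF tool",M.inv().apply(f-F*a).round(1))
E
python3 st.py
```

```text
depth 32.22 lat(tool mm) [ 1.3  -1.14  0.01] axial F 9.51 cradle~ 3.55 tilt err [-0.0065 -0.0054  0.    ] F [-1.7 -3.2  6. ] T [-0.72  0.28  0.48] clk 12.95 w 0.6492323391881498 j [-0.43  0.5   0.55  1.92 -0.96  0.81 -0.05]
ins~ 28.68 lat world [ 1.69 -0.17  0.33] latF [0.6 0.7 0.4] latF tool [-0.1 -1.   0. ]
```

{"method": "play_rows", "body": {
  "motion": [
    [-1, 0, 0, 1, 0, 0, -0.14],
    [-1, 0, 0, 2, 0, 0, -0.28],
    [-1, 0, 0, 2.8, 0, 0, -0.42],
    [-1, 0, 0, 3.6, 0, 0, -0.56],
    [-1, 0, 0, 4.4, 0, 0, -0.7],
    [-1, 0, 0, 5.2, 0, 0, -0.84],
    [-1, 0, 0, 6, 0, 0, -0.98],
    [-1, 0, 0, 6.5, 0, 0, -1.12],
    [-1, 0, 0, 7, 0, 0, -1.26],
    [-1, 0, 0, 7, 0, 0, -1.4]
  ]
}}

```text
clock: 13.95
position: [0.6363, 0.1043, 0.1342]
ee_rot: [-2.677, -0.866, -0.478]
force: [-7.4, -2.1, 5.8]
width: 0.646
```

```bash
python3 st.py
```

```text
depth 37.95 lat(tool mm) [0.92 1.2  0.01] axial F 10.14 cradle~ 3.81 tilt err [ 0.0038 -0.0077  0.    ] F [-7.4 -2.1  5.8] T [-0.4   1.79  0.03] clk 13.95 w 0.6457155095244438 j [-0.21  0.47  0.23  1.9  -0.79  0.69  1.21]
ins~ 34.14 lat world [ 1.43 -0.46  0.15] latF [-5.1  2.1 -0.4] latF tool [-3.  -4.6 -0. ]
```

{"method": "play_rows", "body": {
  "motion": [
    [-1, -0.3, -0.5, 1, 0, 0, 0.14],
    [-1, -0.3, -0.5, 2, 0, 0, 0.28],
    [-1, -0.3, -0.5, 2.8, 0, 0, 0.42],
    [-1, -0.3, -0.5, 3.6, 0, 0, 0.56],
    [-1, -0.3, -0.5, 4.4, 0, 0, 0.7],
    [-1, -0.3, -0.5, 5.2, 0, 0, 0.84],
    [-1, -0.3, -0.5, 6, 0, 0, 0.98],
    [-1, -0.3, -0.5, 6.8, 0, 0, 1.12],
    [-1, -0.3, -0.5, 7.5, 0, 0, 1.26],
    [-1, -0.3, -0.5, 7.5, 0, 0, 1.4]
  ]
}}

```text
clock: 14.95
position: [0.6381, 0.1067, 0.1292]
ee_rot: [-2.501, 1.023, -0.097]
force: [-4.0, -2.4, 7.2]
width: 0.646
```

```bash
python3 st.py
```

```text
depth 43.82 lat(tool mm) [ 1.6  -1.52  0.02] axial F 10.71 cradle~ 4.04 tilt err [-0.0091 -0.006  -0.    ] F [-4.  -2.4  7.2] T [-0.49  0.8   0.78] clk 14.95 w 0.645942550037001 j [-0.43  0.51  0.54  1.92 -0.99  0.79 -0.02]
ins~ 39.78 lat world [ 2.16 -0.12  0.46] latF [-1.5  2.   0.5] latF tool [-2.5 -0.5 -0. ]
```

{"method": "play_rows", "body": {
  "motion": [
    [-1, -0.5, 0, 1, 0, 0, -0.14],
    [-1, -0.5, 0, 2, 0, 0, -0.28],
    [-1, -0.5, 0, 2.8, 0, 0, -0.42],
    [-1, -0.5, 0, 3.6, 0, 0, -0.56],
    [-1, -0.5, 0, 4.4, 0, 0, -0.7],
    [-1, -0.5, 0, 5.2, 0, 0, -0.84],
    [-1, -0.5, 0, 6, 0, 0, -0.98],
    [-1, -0.5, 0, 6.8, 0, 0, -1.12],
    [-1, -0.5, 0, 7.5, 0, 0, -1.26],
    [-1, -0.5, 0, 7.5, 0, 0, -1.4]
  ]
}}

```text
clock: 15.95
position: [0.6388, 0.1089, 0.1233]
ee_rot: [-2.675, -0.872, -0.482]
force: [-7.2, -1.8, 6.0]
width: 0.652
```

```bash
python3 st.py
```

```text
depth 50.06 lat(tool mm) [1.21 1.08 0.02] axial F 10.13 cradle~ 3.8 tilt err [ 0.0042 -0.0103  0.    ] F [-7.2 -1.8  6. ] T [-0.51  1.79  0.05] clk 15.95 w 0.651624556571409 j [-0.21  0.48  0.22  1.91 -0.82  0.67  1.24]
ins~ 46.26 lat world [ 1.58 -0.21  0.29] latF [-4.9  2.4 -0.2] latF tool [-2.5 -4.8 -0. ]
```

{"method": "play_rows", "body": {
  "motion": [
    [-1, -0.3, -0.5, 1, 0, 0, 0.14],
    [-1, -0.3, -0.5, 2, 0, 0, 0.28],
    [-1, -0.3, -0.5, 2.8, 0, 0, 0.42],
    [-1, -0.3, -0.5, 3.6, 0, 0, 0.56],
    [-1, -0.3, -0.5, 4.4, 0, 0, 0.7],
    [-1, -0.3, -0.5, 5.2, 0, 0, 0.84],
    [-1, -0.3, -0.5, 6, 0, 0, 0.98],
    [-1, -0.3, -0.5, 6.8, 0, 0, 1.12],
    [-1, -0.3, -0.5, 7.5, 0, 0, 1.26],
    [-1, -0.3, -0.5, 7.5, 0, 0, 1.4]
  ]
}}

```text
clock: 16.95
position: [0.6406, 0.1113, 0.1181]
ee_rot: [-2.501, 1.017, -0.1]
force: [-3.9, -3.2, 7.4]
width: 0.648
```

```bash
python3 st.py
```

```text
depth 56.01 lat(tool mm) [ 1.46 -1.69  0.03] axial F 11.19 cradle~ 4.25 tilt err [-0.0113 -0.0066 -0.    ] F [-3.9 -3.2  7.4] T [-0.54  0.9   0.81] clk 16.95 w 0.6475765899650028 j [-0.43  0.53  0.53  1.93 -1.01  0.78  0.01]
ins~ 51.77 lat world [2.16 0.1  0.55] latF [-1.4  1.4  0.2] latF tool [-2.  -0.1 -0. ]
```

{"method": "play_rows", "body": {
  "motion": [
    [-1, -0.5, 0, 1, 0, 0, -0.14],
    [-1, -0.5, 0, 2, 0, 0, -0.28],
    [-1, -0.5, 0, 2.8, 0, 0, -0.42],
    [-1, -0.5, 0, 3.6, 0, 0, -0.56],
    [-1, -0.5, 0, 4.2, 0, 0, -0.7],
    [-1, -0.5, 0, 4.8, 0, 0, -0.84],
    [-1, -0.5, 0, 5.4, 0, 0, -0.98],
    [-1, -0.5, 0, 6, 0, 0, -1.12],
    [-1, -0.5, 0, 6.5, 0, 0, -1.26],
    [-1, -0.5, 0, 6.5, 0, 0, -1.4]
  ]
}}

```text
clock: 17.95
position: [0.6411, 0.113, 0.113]
ee_rot: [-2.672, -0.878, -0.486]
force: [-6.7, -3.8, 5.9]
width: 0.644
```

```bash
python3 st.py
```

```text
depth 61.35 lat(tool mm) [1.22 1.04 0.02] axial F 10.62 cradle~ 4.01 tilt err [ 0.0045 -0.0124  0.    ] F [-6.7 -3.8  5.9] T [-0.83  1.81 -0.11] clk 17.95 w 0.6441901207194404 j [-0.2   0.5   0.21  1.91 -0.84  0.65  1.26]
ins~ 57.35 lat world [ 1.56 -0.17  0.3 ] latF [-4.2  0.6 -0.8] latF tool [-3.2 -2.9 -0.1]
```

{"method": "play_rows", "body": {
  "motion": [
    [-1, -0.3, -0.3, 0.8, 0, 0, 0.14],
    [-1, -0.3, -0.3, 1.6, 0, 0, 0.28],
    [-1, -0.3, -0.3, 2.2, 0, 0, 0.42],
    [-1, -0.3, -0.3, 2.8, 0, 0, 0.56],
    [-1, -0.3, -0.3, 3.2, 0, 0, 0.7],
    [-1, -0.3, -0.3, 3.6, 0, 0, 0.84],
    [-1, -0.3, -0.3, 4, 0, 0, 0.98],
    [-1, -0.3, -0.3, 4, 0, 0, 1.12]
  ]
}}

```text
clock: 18.75
position: [0.6427, 0.1138, 0.1112]
ee_rot: [-2.629, 0.654, -0.189]
force: [-3.7, -3.0, 8.5]
width: 0.65
```

```bash
python3 st.py
```

```text
depth 63.62 lat(tool mm) [ 2.59 -1.33  0.04] axial F 12.1 cradle~ 4.62 tilt err [-0.0109 -0.0117 -0.    ] F [-3.7 -3.   8.5] T [-0.87  0.63  0.82] clk 18.75 w 0.6497294926616414 j [-0.38  0.53  0.46  1.93 -1.    0.74  0.28]
ins~ 59.0 lat world [ 2.85 -0.15  0.61] latF [-0.9  1.9  0.6] latF tool [-1.7 -1.4 -0. ]
```

{"method": "play_rows", "body": {
  "motion": [
    [-1, -0.5, 0, 0.8, 0, 0, -0.14],
    [-1, -0.5, 0, 1.6, 0, 0, -0.28],
    [-1, -0.5, 0, 2.2, 0, 0, -0.42],
    [-1, -0.5, 0, 2.8, 0, 0, -0.56],
    [-1, -0.5, 0, 3.2, 0, 0, -0.7],
    [-1, -0.5, 0, 3.4, 0, 0, -0.84],
    [-1, -0.5, 0, 3.6, 0, 0, -0.98],
    [-1, -0.5, 0, 3.6, 0, 0, -1.12]
  ]
}}

```text
clock: 19.55
position: [0.6419, 0.1147, 0.109]
ee_rot: [-2.669, -0.884, -0.491]
force: [-11.0, -3.2, 10.3]
width: 0.649
```

```bash
python3 st.py
```

```text
depth 65.81 lat(tool mm) [1.3  0.84 0.02] axial F 15.33 cradle~ 5.97 tilt err [ 0.0045 -0.0148  0.    ] F [-11.   -3.2  10.3] T [-0.4   2.66  0.2 ] clk 19.55 w 0.648903507956072 j [-0.2   0.51  0.2   1.92 -0.85  0.64  1.28]
ins~ 59.83 lat world [1.5  0.04 0.37] latF [-7.5  2.9 -0.6] latF tool [-4.4 -6.8 -0.1]
```

{"method": "play_rows", "body": {
  "motion": [
    [-1, -0.3, -0.5, 1, 0, 0, 0.14],
    [-1, -0.3, -0.5, 1.8, 0, 0, 0.28],
    [-1, -0.3, -0.5, 2.4, 0, 0, 0.42],
    [-1, -0.3, -0.5, 2.6, 0, 0, 0.56],
    [-1, -0.3, -0.5, 2.8, 0, 0, 0.7],
    [-1, -0.3, -0.5, 3, 0, 0, 0.84],
    [-1, -0.3, -0.5, 3, 0, 0, 0.98]
  ]
}}

```text
clock: 20.25
position: [0.6435, 0.1148, 0.1088]
ee_rot: [-2.675, 0.463, -0.235]
force: [-5.9, -4.4, 14.0]
width: 0.648
```

```bash
python3 st.py
```

```text
depth 66.37 lat(tool mm) [ 3.12 -1.17  0.06] axial F 18.08 cradle~ 7.12 tilt err [-0.0114 -0.0156  0.    ] F [-5.9 -4.4 14. ] T [-0.78  0.89  0.94] clk 20.25 w 0.6480790068831058 j [-0.36  0.53  0.43  1.93 -1.    0.72  0.42]
ins~ 59.25 lat world [ 3.25 -0.08  0.73] latF [-1.8  2.7  0.6] latF tool [-2.6 -2.1 -0. ]
```

{"method": "play_rows", "body": {
  "motion": [
    [-1, -0.5, 0, -1.5, 0, 0, 0],
    [-1, -1, 0, -3, 0, 0, 0],
    [-1, -1, 0, -4.5, 0, 0, 0],
    [-1, -1, 0, -4.5, 0, 0, 0]
  ]
}}

```text
clock: 20.65
position: [0.6421, 0.1129, 0.1135]
ee_rot: [-2.675, 0.462, -0.238]
force: [-0.5, -2.3, 2.6]
width: 0.646
```

```bash
python3 st.py
```

```text
depth 61.1 lat(tool mm) [ 2.92 -1.11  0.06] axial F 5.81 cradle~ 2.0 tilt err [-0.0118 -0.017   0.    ] F [-0.5 -2.3  2.6] T [-0.81  0.76 -0.35] clk 20.65 w 0.6463689852630415 j [-0.36  0.52  0.43  1.93 -0.99  0.73  0.41]
ins~ 59.09 lat world [ 3.04 -0.06  0.69] latF [1.  0.3 0.4] latF tool [ 0.8 -0.7  0. ]
```

{"method": "play_rows", "body": {
  "motion": [
    [1, 0, 0, 0, 0, 0, 0],
    [1, 0, 0, 0, 0, 0, 0],
    [1, 0, 0, 0, 0, 0, 0],
    [1, 0, 0, 0, 0, 0, 0],
    [1, 0, 0, 0, 0, 0, 0],
    [1, 0, 0, 0, 0, 0, 0]
  ]
}}

```text
clock: 21.25
position: [0.642, 0.113, 0.1134]
ee_rot: [-2.675, 0.462, -0.238]
force: [0.3, -0.3, -0.3]
width: 1.002
```

{"method": "play_rows", "body": {
  "motion": [
    [1, 0, 0, -10, 0, 0, 0],
    [1, 0, 0, -30, 0, 0, 0],
    [1, 0, 0, -50, 0, 0, 0],
    [1, 0, 20, -70, 0, 0, 0],
    [1, 0, 40, -90, 0, 0, 0],
    [1, 0, 60, -110, 0, 0, 0],
    [1, 0, 80, -130, 0, 0, 0],
    [1, 0, 80, -130, 0, 0, 0],
    [1, 0, 80, -130, 0, 0, 0]
  ]
}}

```text
clock: 22.15
position: [0.5893, -0.0045, 0.1972]
ee_rot: [-2.674, 0.464, -0.24]
force: [-0.2, 0.4, 0.3]
width: 1.004
```

Run:
```python
from h import *
p=arm.get_image("wrist");C=cloud(p);cv2.imwrite("pics/w4.png",p["img"])
t=np.radians(25);psi=-2.1;a=np.array([np.sin(t)*np.cos(psi),np.sin(t)*np.sin(psi),np.cos(t)])
m0=np.array([.6418,.1158,.107]);d=C.reshape(-1,3)-m0;z=d@a;r=np.linalg.norm(d-z[:,None]*a,axis=1)
top=(r<.034)&(z>.035)&(z<.06);q=C.reshape(-1,3)[top];zz=z[top]
print(len(q),np.percentile(zz,[5,25,50,75,95]).round(4));q=q[abs(zz-np.median(zz))<.002]
c=q.mean(0);n=np.linalg.svd(q-c,full_matrices=False)[2][2];n*=np.sign(n[2]);print("top ctr",c.round(4),"expected",(m0+.046*a).round(4),"axis",n.round(3),a.round(3),"angle",np.arccos(n@a).round(3))
rim=(r>.0335)&(r<.036)&(abs(z)<.008);print("rim z",rim.sum(),np.percentile(z[rim],[10,50,90]).round(4))
s=arm.observe();print(s["width"],s["clock"],np.round(s["force"],1))
```

```text
4683 [0.0448 0.0458 0.0465 0.0471 0.0479]
top ctr [0.6329 0.0975 0.1488] expected [0.632  0.099  0.1487] axis [-0.223 -0.369  0.902] [-0.213 -0.365  0.906] angle 0.011
rim z 163 [-0.0021 -0.0007  0.0002]
0.9968081997779246 22.2 [0.1 1.  0.1]
```

View pics/w4.png

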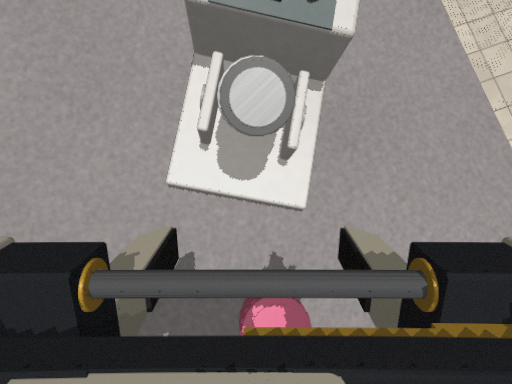

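```bash
python3 -c "
from h import *
print(arm.sign_off())"
```

```text
the job is handed in; nothing more can be done
None
```

The tall cup is seated in the leaning holder and released, and the job is handed in at about 22 s of the 67 s allowed. I gripped the cap at 55 N and twisted the cup to and fro by about 1.4 rad while pressing.

**Cradle:** the highest axial force I read was about 18 N, which works out to about 7.1 mm of cradle travel against the 10 mm limit. I only read it between moves, so a brief higher peak would not show.

**Last checks, from the wrist camera after release:**
- The cap top stands 46.5 mm above the estimated mouth plane, where 46.0 mm means fully home. The rim read −0.7 mm, so the foot is about 0.5–1.2 mm above the holder's floor (limit 3 mm).
- The cup's axis is within 0.011 rad of the bore (limit 0.07).
- The cap centre is about 2 mm from where it should be.
- The gripper is open and clear, and the wrist force is near zero.

**Disagreements:**
- The depth fit from the scene and side cameras put the mouth about 8 mm off the wrist camera's reading. An overlay on the images favoured the wrist, so I used that.
- During insertion the cup sat 1.5–3 mm sideways of my estimate and the tool tilted up to 0.02 rad, with side forces up to about 8 N.

I did not re-measure the jar, bottle and rack at the end. The arm was planned to pass clear of them, and I saw no sign of contact.

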